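# Stack the spare bin over the marbles

### The arm

A 6-joint arm with a two-finger parallel gripper is mounted at the origin on the work surface. World frame = base frame: x ahead of the robot, y to its left, z up, the work surface at z = 0. Lengths are in mm, angles in rad, forces in N, time in s.
With the tool pointing down it reaches from about 275 to 725 mm from the base axis. Payload 15.9 kg.
Tool frame: the origin (TCP) lies on the front face of the gripper's body, between the roots of the fingers; the fingertips stand 73 mm ahead of it and the grasp point (between the pads) lies 54 mm ahead of it; z points along the fingers, y is the direction in which the jaws open and shut (so a half turn about z gives the same grasp; the last joint's range is limited). The gripper opens to 85 mm and grips with 20 to 120 N. Pads are 22 mm wide; open, the fingers measure 114 mm over their backs; the gripper's body (76 mm by 85 mm) begins 54 mm behind the grasp point. The pads swing forward as they close: fully open they stand 13 mm farther back than shut.
Start: joints at [-1.312, 0.213, -0.034, 1.323, 0, 1.571], TCP at [127.955, -483.336, 303.906] pointing down, gripper open.
Joint ranges: [-2.98, 2.98], [-0.74, 1.72], [-1.14, 1.35], [-2.1, 2.04], [-1.57, 1.44], [-3.14, 3.14]. Speed limits (rad/s): [1.89, 1.89, 2.39, 2.57, 3.14, 3.14].

### API

Orientations are given as a rotation vector (axis times angle).
In Python, from plant import get_obs, read_camera, close_job gives the robot as it stands.
- The arm moves only by the tool send_rows, never from a script. Its argument "motion" is a list of rows, each an object of numbers: "tx", "ty", "tz": the shift along the tool's x, y, z in m; "twist": the turn about the tool's z in rad; "gripper": the closure, from -1 (fully open) to 1 (shut), so that 0 is half open. In form: [{"tx": .., "ty": .., "tz": .., "twist": .., "gripper": ..}, ...]. A call has 1 to 5 rows; each row is the pose to reach, as a shift and turn from the pose measured when the call began, along the tool's axes at that moment; what a row does not reach only later rows make up. A row lasts 1/8 s, in which the tool goes at most 62.5 mm and 10.7 degrees, less where a joint would pass 70% of its speed; a pose out of reach is approached as far as the arm can. A call with a gripper value outside its range is refused whole. The fingers move at their own pace and stop on an object; "grip_force" is the grip in N (left out, the last holds). Time passes only in rows, so rows that repeat a pose let the fingers close. It gives the time, the measured TCP pose, the force and the opening at its end, in the units of the state.
- get_obs(): the state, without advancing time (a new reading comes with each control period).
- read_camera(name): name is "side" or "top" or "wrist"; returns a dict with "image" (384x512x3 uint8, red, green, blue), "range_z" (384x512 float32, mm along the optical axis (not along the pixel's ray), 0 where there is no reading), "vfov" (degrees; the focal length in pixels is half the picture's height over the tangent of half this angle, whatever the lens; pixels are square), "cx", "cy" (the principal point, pixels), "rvec" (rotation vector, rad) and "tvec" (3), from world to camera coordinates, as OpenCV has them. Camera axes: x right, y down, z forward; pixel columns grow to the right and rows downward; lengths in mm; the calibration is good to about 2 mm. A picture is of the moment at which its call begins.
- close_job(): hands the job in, once; it reports no verdict.
The state is a dict: "clock": time; "q": joint angles; "joint_velocities": joint speeds; "joint_efforts": joint torques, N m; "tool_pos": TCP position; "eef_rot": TCP orientation; "ft_force": force on the tool from outside, world axes, zero at the start; "torque": the same for the moment, N m; "grip_width": finger opening in mm.
Only numpy, scipy, OpenCV 4.12 (cv2) and the standard library are available. Lean on these libraries where they do the work, as an engineer would, in place of code of your own. Each camera call takes 0.05 s, during which the arm holds its last target. There are 200 camera calls.

### The job

Stack the long empty bin on top of the equally long bin that holds the finished glass marbles, turned half round from the way that bin faces (label tabs at opposite ends), so that it sits level on the inner ledges instead of nesting down onto the glass. Leave the bin with the marbles and the short bin standing where they are, and let go.

Things in the scene. Friction and masses are not known exactly. Their poses are not given: they have to be found in the camera images.
- spare_bin_mid (a point): Centre of the long empty bin (loose, 0.1 to 0.2 kg), 35 mm above its underside. Grey plastic, open on top, 70 mm high; rim 178 x 68 mm outside, foot 150 x 42 mm, sloping walls. Grip from above across the 68 mm width (y) at mid-length: the rim's top 14 mm is upright. x points from label-tab end to plain end, z up. At the start x is within 0.6 rad of the marble bin's x.
- spare_bin_label (a point): Top of the long empty bin's label tab, a flat tab 14 mm long and 44 mm wide with a pale paper card, which sticks out at rim height from the bin's -x end: 96 mm from the bin's centre in -x, 35 mm above it. Axes as the bin's.
- marble_bin_mid (a point): Centre (35 mm above the bench) of the loose bin with three glass marbles; shape, size, axes and tab as the long empty bin; x within 0.3 rad of world x. Four inner ledges, 10 mm below the rim, at x = -54 and +22 mm. A bin put in the same way round drops past them; turned half round and centred it rests on them, its centre 60 mm above this point, with 9 mm play in y and 10 mm in x.
- short_bin_mid (a point): Centre of the short empty bin, a bystander, 35 mm above its underside: same make, width and height as the others but only 128 mm long over the rim. Not to be moved.
Mind the look-alikes: they are no part of the job. What is shaped like the part that bears marble_bin_mid but orange is not meant. Leave any blue look-alike of the part that bears spare_bin_mid alone.

How it is judged:
By the outcome, as a careful person would: the job done as asked, in the order asked, and still so for the second after the job is handed in, with the robot touching nothing.
It also fails if it takes over 40 s, if anything falls off the work surface, if the arm or the gripper's body presses on something with over 40 N, if the wrist force passes 120 N, or if a joint passes its speed limit or range.

## Working session

There is one attempt and no reset: what is moved stays moved. The work goes in short steps, Python scripts to look and compute and a tool call to move; the robot and the scene stay as the last step left them, time stands still between calls to the robot, and variables do not carry over. Pictures are saved under pics/ and viewed, and the job is handed in when it is done.

Besides the shell and the picture viewer there is one more tool, called after "Call:" in YAML: its name, and indented under it one key for each argument. send_rows: Moves the arm, as the interface text tells. Its arguments: {"type":"object","properties":{"motion":{"type":"array","items":{"type":"object","properties":{"tx":{"type":"number"},"ty":{"type":"number"},"tz":{"type":"number"},"twist":{"type":"number"},"gripper":{"type":"number"}}}},"grip_force":{"type":"number"}},"required":["motion"]}

```bash
mkdir -p pics; cat > h.py <<'E'
import numpy as np, cv2
from plant import get_obs, read_camera, close_job
def cam(n):
    c=read_camera(n); h=c["image"].shape[0]
    c["f"]=h/2/np.tan(np.radians(c["vfov"])/2)
    c["R"]=cv2.Rodrigues(np.array(c["rvec"],float))[0]; c["t"]=np.array(c["tvec"],float).ravel()
    return c
def save(c,n): cv2.imwrite(f"pics/{n}.png",c["image"][:,:,::-1])
def cloud(c):
    z=c["range_z"].astype(float); v,u=np.indices(z.shape)
    p=np.stack([(u-c["cx"])/c["f"]*z,(v-c["cy"])/c["f"]*z,z],-1)
    w=(p-c["t"])@c["R"]; w[z==0]=np.nan
    return w
def ray(c,u,v,h):
    d=np.array([(u-c["cx"])/c["f"],(v-c["cy"])/c["f"],1])@c["R"]; o=-c["t"]@c["R"]
    return o+d*(h-o[2])/d[2]
E
python3 - <<'E'
from h import *
for n in("top","side","wrist"):
    c=cam(n); save(c,n+"0"); print(n,c["f"],c["cx"],c["cy"],-c["t"]@c["R"])
print(get_obs())
E
```

```text
top 374.5633620791895 255.32959241643718 194.83750854677982 [ 296.11661519   92.43332302 1221.10416876]
side 407.86587934292305 254.83441476017208 191.28499861694317 [-460.47204224  417.5368745   950.46351764]
wrist 311.35101957876554 255.78007535722818 195.90805459931354 [ 191.72304636 -465.47754248  373.93998437]
{'clock': 0.15, 'q': array([-1.31201105e+00,  2.13232117e-01, -3.48652105e-02,  1.32354528e+00,
       -2.44715836e-05,  1.57081163e+00]), 'joint_velocities': array([-0.00077191, -0.00156037,  0.00284195, -0.00102589, -0.00135478,
        0.00090249]), 'joint_efforts': array([ 2.30575373e-03, -6.86409259e+01,  4.87246048e+01,  1.31728392e-02,
        1.05193151e-04, -1.83631704e-05]), 'tool_pos': array([ 127.89512334, -483.15450403,  303.55507748]), 'eef_rot': array([-3.11450437e+00, -4.05233921e-01,  2.09599188e-04]), 'ft_force': array([-0.39412453, -0.01776121,  0.85737564]), 'torque': array([ 0.04810855,  0.02578163, -0.00298737]), 'grip_width': 85.66385506470313}
```

```bash
python3 -c "
import cv2,numpy as np
a=cv2.imread('pics/top0.png');cv2.imwrite('pics/top0b.png',cv2.resize(a,(800,600)))"
```

```text
(no output)
```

View pics/top0b.png

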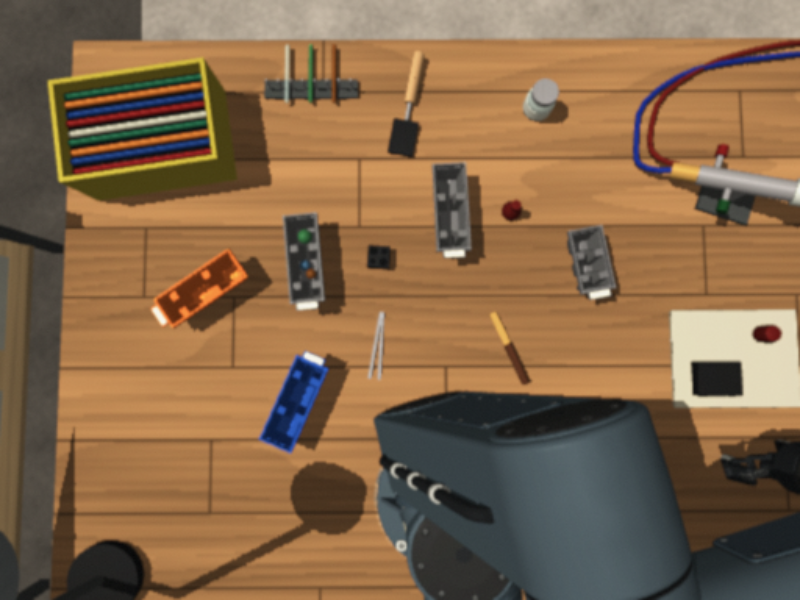

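View pics/side0.png

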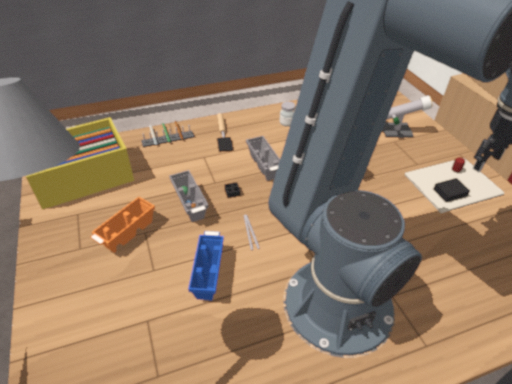

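The top view (800x600) shows the marble bin at (304,260), the long empty bin at (452,210) and the short bin at (592,262). All three have their tabs toward the robot. The orange and blue look-alikes are at (200,288) and (295,402).

```bash
cat >> h.py <<'E'
def bins(c,boxes,zlo=55,zhi=80):
    w=cloud(c); out={}
    hsv=cv2.cvtColor(c["image"],cv2.COLOR_RGB2HSV)
    for k,(x0,x1,y0,y1) in boxes.items():
        m=(w[...,0]>x0)&(w[...,0]<x1)&(w[...,1]>y0)&(w[...,1]<y1)&(w[...,2]>zlo)&(w[...,2]<zhi)
        p=w[m]; xy=p[:,:2].astype(np.float32)
        (cx,cy),(a,b),_=r=cv2.minAreaRect(xy); B=cv2.boxPoints(r)
        e=[B[1]-B[0],B[2]-B[1]]; e=max(e,key=np.linalg.norm); e=e/np.linalg.norm(e)
        t=w[m&(hsv[...,2]>185)&(hsv[...,1]<80)]; tab=np.nanmedian(t,0) if len(t) else np.full(3,np.nan)
        if e@(np.array([cx,cy])-tab[:2])<0: e=-e
        L=max(a,b); ctr=np.array([cx,cy])+e*7   # rect includes 14 mm tab at -x
        out[k]=(ctr,np.arctan2(e[1],e[0]))
        print(k,len(p),"ctr",ctr.round(1),"yaw",round(float(np.arctan2(e[1],e[0])),3),"size",round(L,1),round(min(a,b),1),"tab",tab.round(1),len(t),"tabdist",round(float(np.linalg.norm(tab[:2]-ctr)),1),"zmed",np.median(p[:,2]).round(1))
    return out
E
python3 - <<'E'
from h import *
c=cam("top")
for u,v in((304,260),(452,210),(592,262)): print(ray(c,u*.64,v*.64,70).round())
def bx(u,v,a=115,b=70):
    x,y,_=ray(c,u*.64,v*.64,70); return (x-a,x+a,y-b,y+b)
bins(c,{"marble":bx(304,260),"spare":bx(452,210),"short":bx(592,262)})
E
```

```text
[478. 279.  70.]
[577. -16.  70.]
[ 471. -292.   70.]
marble 536 ctr [485.3 281.9] yaw 0.092 size 192.1 68.9 tab [389.3 273.9  69.8] 57 tabdist 96.3 zmed 66.3
spare 518 ctr [587.6 -14.2] yaw 0.045 size 192.8 68.7 tab [490.5 -16.7  70.8] 55 tabdist 97.1 zmed 66.7
short 511 ctr [ 479.1 -291.5] yaw 0.181 size 142.2 70.1 tab [ 407.6 -305.3   70.4] 51 tabdist 72.8 zmed 65.7
```

```bash
cat >> h.py <<'E'
from scipy.spatial.transform import Rotation as Ro
def go(x,y,z,yaw):
    o=get_obs(); R=Ro.from_rotvec(o["eef_rot"]).as_matrix()
    d=R.T@(np.array([x,y,z])-o["tool_pos"]); y0=np.arctan2(R[1,0],R[0,0])
    dy=(yaw-y0+np.pi)%(2*np.pi)-np.pi
    print("clock",round(o["clock"],2),"q",o["q"].round(3),"yaw",y0.round(3),"tilt",R[:2,2].round(4),"pos",o["tool_pos"].round(1),"F",o["ft_force"].round(1),"w",round(o["grip_width"],1))
    print("shift m",(d/1000).round(4),"twist",round(-dy,3))
E
python3 -c "
from h import *
go(587.6,-14.2,260,.045)"
```

```text
clock 0.2 q [-1.312  0.213 -0.035  1.323 -0.     1.571] yaw 0.259 tilt [-0.0002  0.0006] pos [ 127.9 -483.2  303.6] F [-0.4  0.2 -0.2] w 85.4
shift m [ 0.5644 -0.3357  0.0438] twist 0.214
```

Call:
send_rows:
  motion:
    - {"tx": 0.05,"ty": -0.03,"tz": 0.0,"twist": 0.04,"gripper": -1}
    - {"tx": 0.1,"ty": -0.06,"tz": 0.0,"twist": 0.08,"gripper": -1}
    - {"tx": 0.15,"ty": -0.09,"tz": 0.0,"twist": 0.12,"gripper": -1}
    - {"tx": 0.2,"ty": -0.12,"tz": 0.0,"twist": 0.16,"gripper": -1}
    - {"tx": 0.25,"ty": -0.15,"tz": 0.0,"twist": 0.214,"gripper": -1}
  grip_force: 40

```text
clock: 0.82
tool_pos: [332.2, -272.7, 303.8]
eef_rot: [-3.14, -0.068, -0.0]
ft_force: [1.0, -0.5, -0.6]
grip_width: 85.5
```

```bash
python3 -c "
from h import *
go(587.6,-14.2,260,.045)"
```

```text
clock 0.82 q [-0.688  0.069 -0.203  1.299  0.     2.411] yaw 0.043 tilt [0.0001 0.0004] pos [ 332.2 -272.7  303.8] F [ 1.  -0.5 -0.6] w 85.5
shift m [ 0.2663 -0.2472  0.0439] twist -0.002
```

Call:
send_rows:
  motion:
    - {"tx": 0.04,"ty": -0.04,"tz": 0.0,"twist": 0,"gripper": -1}
    - {"tx": 0.08,"ty": -0.08,"tz": 0.01,"twist": 0,"gripper": -1}
    - {"tx": 0.12,"ty": -0.12,"tz": 0.02,"twist": 0,"gripper": -1}
    - {"tx": 0.16,"ty": -0.16,"tz": 0.03,"twist": 0,"gripper": -1}
    - {"tx": 0.2,"ty": -0.2,"tz": 0.044,"twist": 0,"gripper": -1}

```text
clock: 1.45
tool_pos: [524.5, -62.6, 259.7]
eef_rot: [-3.141, -0.068, -0.001]
ft_force: [1.0, -0.9, -0.3]
grip_width: 85.7
```

Call:
send_rows:
  motion:
    - {"tx": 0.04,"ty": -0.03,"tz": 0.0,"twist": 0,"gripper": -1}
    - {"tx": 0.065,"ty": -0.05,"tz": 0.0,"twist": 0,"gripper": -1}
    - {"tx": 0.065,"ty": -0.05,"tz": 0.0,"twist": 0,"gripper": -1}

```text
clock: 1.82
tool_pos: [588.4, -8.2, 258.8]
eef_rot: [-3.14, -0.071, 0.0]
ft_force: [-0.2, -0.0, 0.5]
grip_width: 85.7
```

```bash
python3 - <<'E'
from h import *
go(587.6,-14.2,260,.045)
c=cam("wrist"); save(c,"w1"); print(-c["t"]@c["R"])
bins(c,{"spare":(460,700,-70,50)})
E
```

```text
clock 1.82 q [-0.014  0.408  0.12   1.283  0.     3.082] yaw 0.045 tilt [-0.0003  0.0004] pos [588.4  -8.2 258.8] F [-0.2 -0.   0.5] w 85.7
shift m [-0.001   0.0059 -0.0012] twist 0.0
[654.3557669   -4.76833362 329.25566844]
spare 7192 ctr [585.6 -11.9] yaw 0.043 size 191.2 68.3 tab [488.8 -16.2  71.1] 399 tabdist 96.9 zmed 65.4
```

View pics/w1.png

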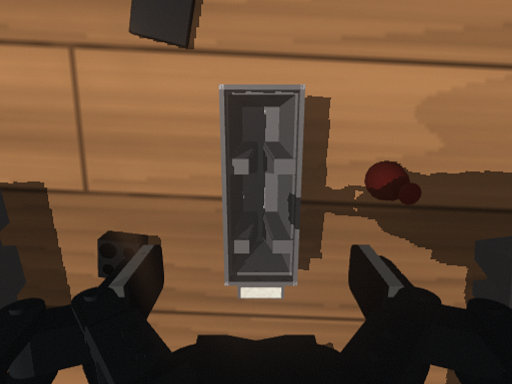

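The wrist view shows the empty bin centred near pixel (262,185), with its tab at (261,292) and clear floor on both sides. It agrees with the top view to about 2 mm, so I'm descending.

Call:
send_rows:
  motion:
    - {"tx": -0.002,"ty": 0.005,"tz": 0.04,"twist": 0,"gripper": -1}
    - {"tx": -0.002,"ty": 0.005,"tz": 0.08,"twist": 0,"gripper": -1}
    - {"tx": -0.002,"ty": 0.005,"tz": 0.115,"twist": 0,"gripper": -1}
    - {"tx": -0.002,"ty": 0.005,"tz": 0.135,"twist": 0,"gripper": -1}
    - {"tx": -0.002,"ty": 0.005,"tz": 0.147,"twist": 0,"gripper": -1}

```text
clock: 2.5
tool_pos: [584.8, -14.9, 111.3]
eef_rot: [-3.141, -0.069, 0.002]
ft_force: [0.0, -0.6, -0.4]
grip_width: 85.1
```

```bash
python3 - <<'E'
from h import *
go(586.5,-13,112,.045)
c=cam("wrist"); save(c,"w2")
E
```

```text
clock 2.5 q [-0.026  0.491 -0.14   0.942  0.     3.072] yaw 0.044 tilt [-0.0015  0.0001] pos [584.8 -14.9 111.3] F [ 0.  -0.6 -0.4] w 85.1
shift m [ 0.0018 -0.0018 -0.0007] twist -0.001
```

View pics/w2.png

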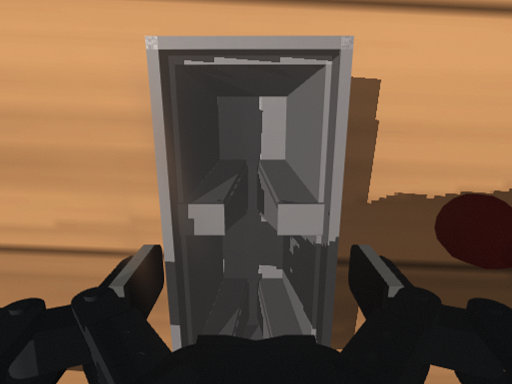

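The bin is between the fingers, but the left gap is about 3 px and the right gap about 17 px. I'll shift 3 mm toward +y, then close.

Call:
send_rows:
  motion:
    - {"tx": 0.001,"ty": -0.003,"tz": -0.001,"twist": 0,"gripper": -1}
    - {"tx": 0.001,"ty": -0.003,"tz": -0.001,"twist": 0,"gripper": -1}
    - {"tx": 0.001,"ty": -0.003,"tz": -0.001,"twist": 0,"gripper": 0}
    - {"tx": 0.001,"ty": -0.003,"tz": -0.001,"twist": 0,"gripper": 1}
    - {"tx": 0.001,"ty": -0.003,"tz": -0.001,"twist": 0,"gripper": 1}
  grip_force: 40

```text
clock: 3.18
tool_pos: [585.9, -11.8, 112.2]
eef_rot: [3.141, 0.069, -0.002]
ft_force: [-1.4, -1.5, 6.9]
grip_width: 67.3
```

Call:
send_rows:
  motion:
    - {"gripper": 1}
    - {"gripper": 1}
    - {"gripper": 1}
    - {"tz": -0.01,"gripper": 1}
    - {"tz": -0.03,"gripper": 1}

```text
schema error: expected keys tx, ty, tz, twist, gripper
```

```bash
python3 - <<'E'
from h import *
go(586.5,-12,260,.045)
c=cam("wrist"); save(c,"w3")
bins(c,{"spare":(460,700,-70,50)},75,125)
E
```

```text
clock 3.17 q [-0.02   0.491 -0.136  0.944 -0.     3.078] yaw 0.044 tilt [-0.0011 -0.0001] pos [585.9 -11.8 112.2] F [-1.4 -1.5  6.9] w 67.3
shift m [ 0.0005  0.0002 -0.1478] twist -0.001
spare 27169 ctr [587.4 -17. ] yaw -1.525 size 121.0 31.5 tab [nan nan nan] 0 tabdist nan zmed 110.0
```

View pics/w3.png

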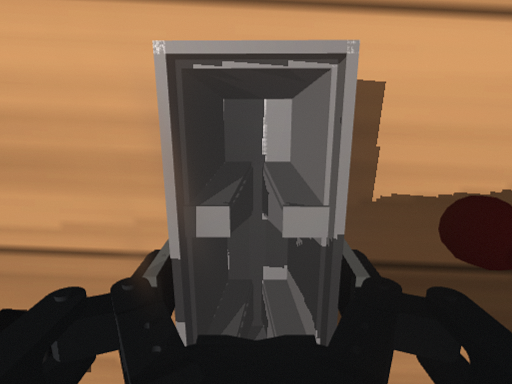

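The fingers hold the rim at 67.3 mm. Now lifting.

Call:
send_rows:
  motion:
    - {"tx": 0,"ty": 0,"tz": 0,"twist": 0,"gripper": 1}
    - {"tx": 0,"ty": 0,"tz": 0,"twist": 0,"gripper": 1}
    - {"tx": 0,"ty": 0,"tz": -0.01,"twist": 0,"gripper": 1}
    - {"tx": 0,"ty": 0,"tz": -0.03,"twist": 0,"gripper": 1}
    - {"tx": 0,"ty": 0,"tz": -0.06,"twist": 0,"gripper": 1}

```text
clock: 3.85
tool_pos: [585.5, -11.8, 172.9]
eef_rot: [-3.141, -0.069, 0.004]
ft_force: [0.4, -0.0, -1.7]
grip_width: 67.0
```

Call:
send_rows:
  motion:
    - {"tx": 0,"ty": 0,"tz": -0.03,"twist": 0,"gripper": 1}
    - {"tx": 0,"ty": 0,"tz": -0.06,"twist": 0,"gripper": 1}
    - {"tx": 0,"ty": 0,"tz": -0.09,"twist": 0,"gripper": 1}
    - {"tx": 0,"ty": 0,"tz": -0.1,"twist": 0,"gripper": 1}
    - {"tx": 0,"ty": 0,"tz": -0.1,"twist": 0,"gripper": 1}

```text
clock: 4.47
tool_pos: [585.9, -11.8, 272.9]
eef_rot: [-3.141, -0.069, 0.003]
ft_force: [-1.0, -0.9, -2.1]
grip_width: 67.2
```

```bash
python3 - <<'E'
from h import *
go(485,282,270,.09+np.pi)
c=cam("wrist"); save(c,"w4")
c=cam("side"); save(c,"s4")
c=cam("top"); save(c,"t4")
E
```

```text
clock 4.47 q [-0.02   0.401  0.145  1.317 -0.     3.078] yaw 0.044 tilt [-0.0017  0.    ] pos [585.9 -11.8 272.9] F [-1.  -0.9 -2.1] w 67.2
shift m [-0.0879 -0.2979  0.0031] twist 3.095
```

View pics/w4.png

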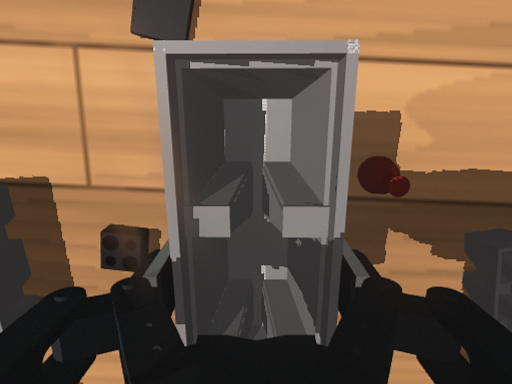

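View pics/s4.png

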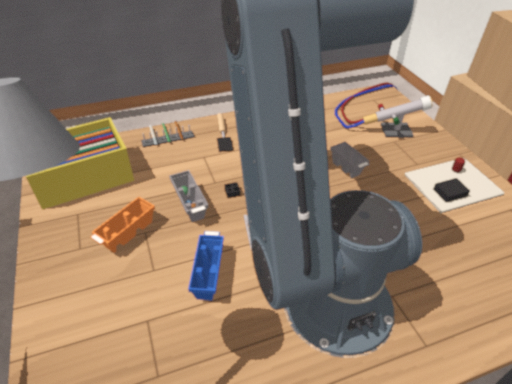

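The bin is held firmly and level. Now I'll carry it across while turning by negative twist, because q6 is near its upper limit.

Call:
send_rows:
  motion:
    - {"tx": -0.01,"ty": -0.03,"tz": 0,"twist": -0.15,"gripper": 1}
    - {"tx": -0.02,"ty": -0.06,"tz": 0,"twist": -0.3,"gripper": 1}
    - {"tx": -0.03,"ty": -0.09,"tz": 0,"twist": -0.45,"gripper": 1}
    - {"tx": -0.04,"ty": -0.12,"tz": 0,"twist": -0.6,"gripper": 1}
    - {"tx": -0.045,"ty": -0.15,"tz": 0,"twist": -0.75,"gripper": 1}

```text
clock: 5.25
tool_pos: [532.9, 136.9, 270.9]
eef_rot: [-2.893, -1.221, 0.008]
ft_force: [0.4, 0.1, -1.8]
grip_width: 67.6
```

Call:
send_rows:
  motion:
    - {"tx": 0,"ty": 0,"tz": 0,"twist": -0.15,"gripper": 1}
    - {"tx": 0,"ty": 0,"tz": 0,"twist": -0.3,"gripper": 1}
    - {"tx": 0,"ty": 0,"tz": 0,"twist": -0.45,"gripper": 1}
    - {"tx": 0,"ty": 0,"tz": 0,"twist": -0.6,"gripper": 1}
    - {"tx": 0,"ty": 0,"tz": 0,"twist": -0.75,"gripper": 1}

```text
clock: 5.88
tool_pos: [532.5, 136.8, 269.8]
eef_rot: [-2.237, -2.199, 0.009]
ft_force: [0.2, -0.3, -1.1]
grip_width: 67.4
```

Call:
send_rows:
  motion:
    - {"tx": 0,"ty": 0,"tz": 0,"twist": -0.15,"gripper": 1}
    - {"tx": 0,"ty": 0,"tz": 0,"twist": -0.3,"gripper": 1}
    - {"tx": 0,"ty": 0,"tz": 0,"twist": -0.45,"gripper": 1}
    - {"tx": 0,"ty": 0,"tz": 0,"twist": -0.6,"gripper": 1}
    - {"tx": 0,"ty": 0,"tz": 0,"twist": -0.75,"gripper": 1}

```text
clock: 6.5
tool_pos: [532.1, 136.7, 268.8]
eef_rot: [-1.268, -2.866, 0.007]
ft_force: [0.0, -0.2, -1.8]
grip_width: 67.0
```

```bash
python3 - <<'E'
from h import *
go(485,282,260,.09+np.pi)
c=cam("top"); save(c,"t5"); w=cloud(c)
b=np.array([485.,282]);
# the marble bin, unoccluded (arm over centre), and tall things near the goal
bins(c,{"marble":(365,600,215,350)})
m=(w[...,2]>150); print([ (round(float(x)),round(float(y)),round(float(z))) for x,y,z in w[m][::1500]])
E
```

```text
clock 6.5 q [2.510e-01 3.300e-01 3.300e-02 1.282e+00 1.000e-03 1.084e+00] yaw 2.309 tilt [-0.0089 -0.0011] pos [532.1 136.7 268.8] F [ 0.  -0.2 -1.8] w 67.0
shift m [0.1391 0.063  0.009 ] twist -0.923
marble 459 ctr [485.4 282.2] yaw 0.096 size 192.2 68.0 tab [389.3 274.5  70.2] 59 tabdist 96.4 zmed 66.1
[(601, 98, 686), (548, 155, 706), (519, 192, 714), (496, 104, 714), (473, 136, 712), (447, 122, 718), (422, 82, 721), (397, 109, 727), (377, 136, 723), (356, 61, 732), (337, 45, 733), (320, 119, 733), (302, 60, 739), (285, 30, 739), (268, 108, 740), (252, 58, 748), (236, 61, 749), (222, 45, 751), (207, 106, 745), (197, 88, 753), (192, -31, 769), (183, 63, 763), (177, 1, 771), (171, -19, 772), (164, -6, 772), (158, 49, 772), (150, 147, 769), (142, -41, 765), (139, 105, 772), (130, 254, 765), (125, 71, 768), (117, 64, 766)]
```

View pics/t5.png

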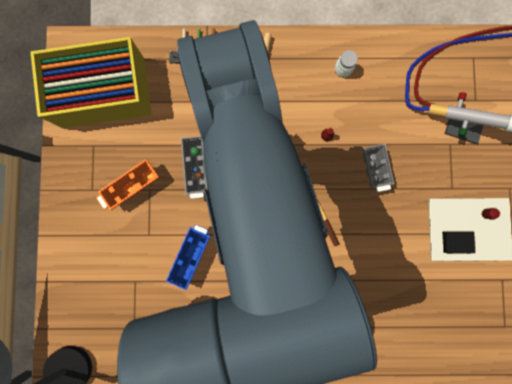

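Top view: the marble bin at (194,167) is still partly visible and its pose is unchanged. Next I'll measure where the bin sits in the hand.

```bash
cat >> h.py <<'E'
def inhand():
    c=cam("wrist"); o=get_obs(); R=Ro.from_rotvec(o["eef_rot"]).as_matrix()
    p=(cloud(c)-o["tool_pos"])@R     # tool frame: x along bin, y jaws, z down
    m=(p[...,2]>25)&(p[...,2]<60)&(abs(p[...,1])<50)&(p[...,0]>35)&(p[...,0]<130)
    q=p[m]
    xe=np.percentile(q[:,0],99.5)
    for a in(40,50,60,70,80):
        s=q[(abs(q[:,0]-a)<4)&(q[:,2]<48)]
        if len(s): print(a,"y",np.percentile(s[:,1],[1,99]).round(1),"ztop",np.percentile(s[:,2],[3,20]).round(1))
    e=q[q[:,0]>xe-5]; print("far end x",xe.round(1),"centre offset x",(xe-89).round(1),"ztop",np.percentile(e[:,2],[5,50]).round(1))
    return c
E
python3 - <<'E'
from h import *
save(inhand(),"w5")
E
```

```text
40 y [-35.4  32.5] ztop [40.4 41.1]
50 y [-35.4  32.4] ztop [40.2 41.1]
60 y [-35.6  32.3] ztop [40.2 41.1]
70 y [-35.7  32.2] ztop [40.3 41.1]
80 y [-35.8  32.1] ztop [40.3 41.1]
far end x 91.2 centre offset x 2.2 ztop [40.5 42.1]
```

View pics/w5.png

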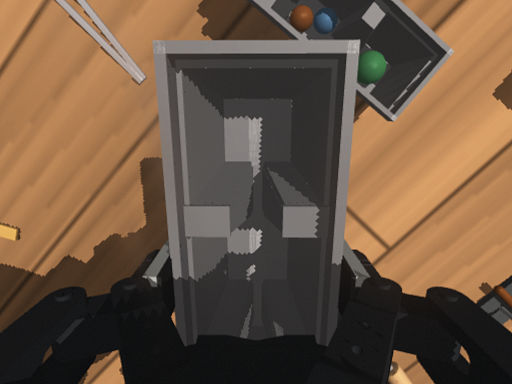

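```bash
python3 - <<'E'
from h import *
c=cam("wrist"); a=ray(c,451,51,70); b=ray(c,392,120,70)
print(a,b,np.linalg.norm(a-b)); m=(a+b)/2; 
e=np.array([np.cos(.094),np.sin(.094)]); print("centre from corners",m[:2]-89*e)
w=cloud(c); p=w[(w[...,2]>62)&(w[...,2]<76)&(w[...,0]>480)&(w[...,0]<620)&(w[...,1]>220)&(w[...,1]<350)][:,:2]
n=np.array([-e[1],e[0]]); print(len(p),"along max",np.percentile(p@e,99.7)-89,"across",np.percentile(p@n,[.3,99.7]))
q=np.array([485.4,282.2]); print("top: along",q@e,"across",q@n)
E
```

```text
[568.60795178 324.4455681   70.        ] [574.15381562 257.69188021  70.        ] 66.98366557082072
centre from corners [482.77379626 282.71503904]
1893 along max 506.82823178944216 across [203.18675958 271.66165936]
top: along 509.74483352097013 across 235.39372272573112
```

The wrist and top cameras differ by a steady (-2.5, +2) mm at both bins, so I trust the wrist. The goal is TCP (484, 284.3), at 260 mm for now.

Call:
send_rows:
  motion:
    - {"tx": 0.03,"ty": 0.015,"tz": 0.0,"twist": -0.15,"gripper": 1}
    - {"tx": 0.06,"ty": 0.03,"tz": 0.0,"twist": -0.3,"gripper": 1}
    - {"tx": 0.09,"ty": 0.045,"tz": 0.0,"twist": -0.45,"gripper": 1}
    - {"tx": 0.12,"ty": 0.06,"tz": 0.0,"twist": -0.6,"gripper": 1}
    - {"tx": 0.14,"ty": 0.063,"tz": 0.0,"twist": -0.75,"gripper": 1}

```text
clock: 7.28
tool_pos: [485.2, 284.4, 268.7]
eef_rot: [-0.139, -3.129, 0.003]
ft_force: [0.1, 0.6, -1.9]
grip_width: 67.1
```

```bash
python3 - <<'E'
from h import *
go(484,284.3,255,.09+np.pi)
E
```

```text
clock 7.28 q [0.529 0.357 0.071 1.293 0.003 0.617] yaw 3.053 tilt [-0.0092 -0.0013] pos [485.2 284.4 268.7] F [ 0.1  0.6 -1.9] w 67.1
shift m [ 0.001  -0.0002  0.0137] twist -0.179
```

Call:
send_rows:
  motion:
    - {"tx": 0.001,"ty": 0,"tz": 0.01,"twist": -0.1,"gripper": 1}
    - {"tx": 0.001,"ty": 0,"tz": 0.03,"twist": -0.179,"gripper": 1}
    - {"tx": 0.001,"ty": 0,"tz": 0.05,"twist": -0.179,"gripper": 1}
    - {"tx": 0.001,"ty": 0,"tz": 0.068,"twist": -0.179,"gripper": 1}
    - {"tx": 0.001,"ty": 0,"tz": 0.068,"twist": -0.179,"gripper": 1}

```text
clock: 7.9
tool_pos: [482.7, 284.0, 199.3]
eef_rot: [0.137, -3.127, 0.003]
ft_force: [0.2, 0.3, -2.2]
grip_width: 67.9
```

```bash
python3 - <<'E'
from h import *
go(484,284.3,171,.09+np.pi)
save(inhand(),"w6"); c=cam("side"); cv2.imwrite("pics/s6.png",cv2.resize(c["image"][110:270,100:313,::-1],(800,600),interpolation=cv2.INTER_CUBIC))
E
```

```text
clock 7.9 q [ 0.53   0.384 -0.069  1.13   0.004  0.443] yaw -3.054 tilt [-0.0117 -0.0027] pos [482.7 284.  199.3] F [ 0.2  0.3 -2.2] w 67.9
shift m [-0.0016  0.0003  0.0283] twist -0.003
40 y [-33.7  34.1] ztop [41.2 42. ]
50 y [-33.8  34.1] ztop [41.1 42. ]
60 y [-33.7  34.1] ztop [41.1 41.9]
70 y [-33.9  34.1] ztop [41. 42.]
80 y [-33.8  34.1] ztop [41.1 41.9]
far end x 91.7 centre offset x 2.7 ztop [41.4 42.9]
```

View pics/w6.png

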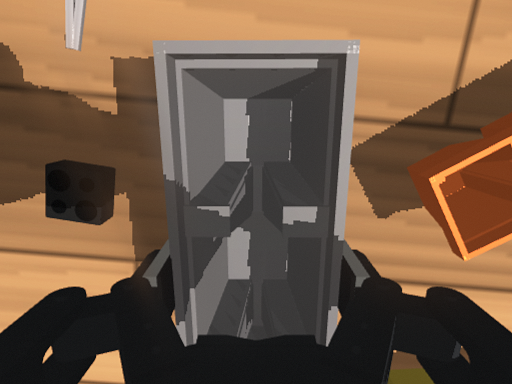

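View pics/s6.png

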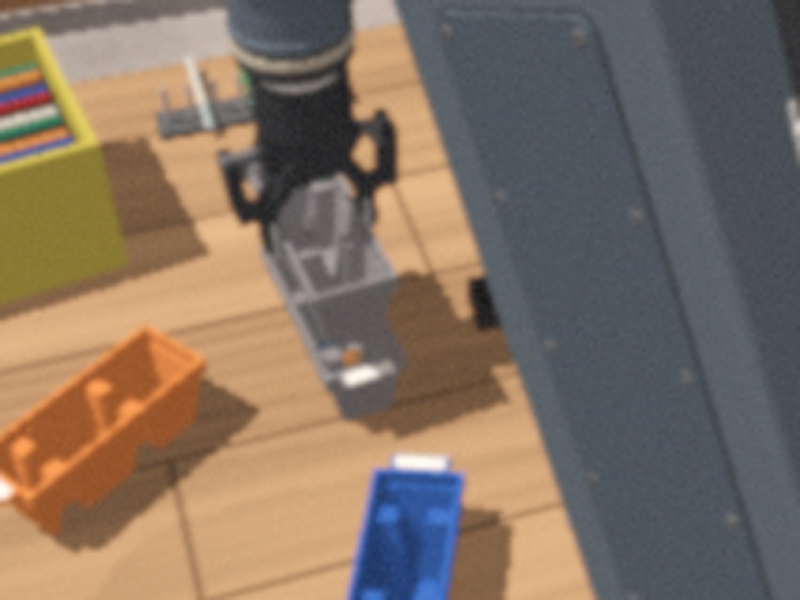

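The side view shows the held bin over the marble bin, with the far tab of the held bin hidden and the marble bin's tab near the camera at (362,375). Nothing is touching. I'll correct x by 3 mm and lower the bin gently.

Call:
send_rows:
  motion:
    - {"tx": -0.003,"ty": 0,"tz": 0.0,"twist": -0.003,"gripper": 1}
    - {"tx": -0.003,"ty": 0,"tz": 0.006,"twist": -0.003,"gripper": 1}
    - {"tx": -0.003,"ty": 0,"tz": 0.012,"twist": -0.003,"gripper": 1}
    - {"tx": -0.003,"ty": 0,"tz": 0.018,"twist": -0.003,"gripper": 1}
    - {"tx": -0.003,"ty": 0,"tz": 0.02,"twist": -0.003,"gripper": 1}

```text
clock: 8.62
tool_pos: [486.1, 284.5, 180.4]
eef_rot: [0.143, -3.128, 0.002]
ft_force: [-0.1, -0.5, -3.1]
grip_width: 67.0
```

```bash
python3 - <<'E'
from h import *
go(485.7,284.3,171,.09+np.pi)
E
```

```text
clock 8.62 q [ 0.528  0.4   -0.094  1.086  0.004  0.436] yaw -3.05 tilt [-0.0099 -0.0017] pos [486.1 284.5 180.4] F [-0.1 -0.5 -3.1] w 67.0
shift m [ 0.0003 -0.0002  0.0094] twist 0.002
```

Call:
send_rows:
  motion:
    - {"tx": 0,"ty": 0,"tz": 0.002,"twist": 0,"gripper": 1}
    - {"tx": 0,"ty": 0,"tz": 0.004,"twist": 0,"gripper": 1}
    - {"tx": 0,"ty": 0,"tz": 0.006,"twist": 0,"gripper": 1}
    - {"tx": 0,"ty": 0,"tz": 0.007,"twist": 0,"gripper": 1}
    - {"tx": 0,"ty": 0,"tz": 0.007,"twist": 0,"gripper": 1}

```text
clock: 9.25
tool_pos: [486.0, 284.5, 173.3]
eef_rot: [0.143, -3.128, 0.002]
ft_force: [1.3, 0.4, -1.7]
grip_width: 67.0
```

Call:
send_rows:
  motion:
    - {"tx": 0,"ty": 0,"tz": 0.001,"twist": 0,"gripper": 1}
    - {"tx": 0,"ty": 0,"tz": 0.002,"twist": 0,"gripper": 1}

```text
clock: 9.5
tool_pos: [486.1, 284.6, 172.2]
eef_rot: [0.143, -3.129, 0.001]
ft_force: [-8.4, -3.6, 20.9]
grip_width: 66.8
```

```bash
python3 - <<'E'
from h import *
go(485.7,284.3,171,.09+np.pi)
c=cam("top"); w=cloud(c)
bins(c,{"marble(lower)":(365,600,215,350)},55,78)
c=cam("side"); cv2.imwrite("pics/s7.png",cv2.resize(c["image"][110:270,100:313,::-1],(800,600),interpolation=cv2.INTER_CUBIC))
E
```

```text
clock 9.5 q [ 0.528  0.405 -0.108  1.066  0.004  0.437] yaw -3.05 tilt [-0.0092 -0.0013] pos [486.1 284.6 172.2] F [-8.4 -3.6 20.9] w 66.8
shift m [ 0.0004 -0.0003  0.0012] twist 0.001
marble(lower) 17 ctr [568.1 258.2] yaw 0.197 size 25.1 5.7 tab [nan nan nan] 0 tabdist nan zmed 67.8
```

View pics/s7.png

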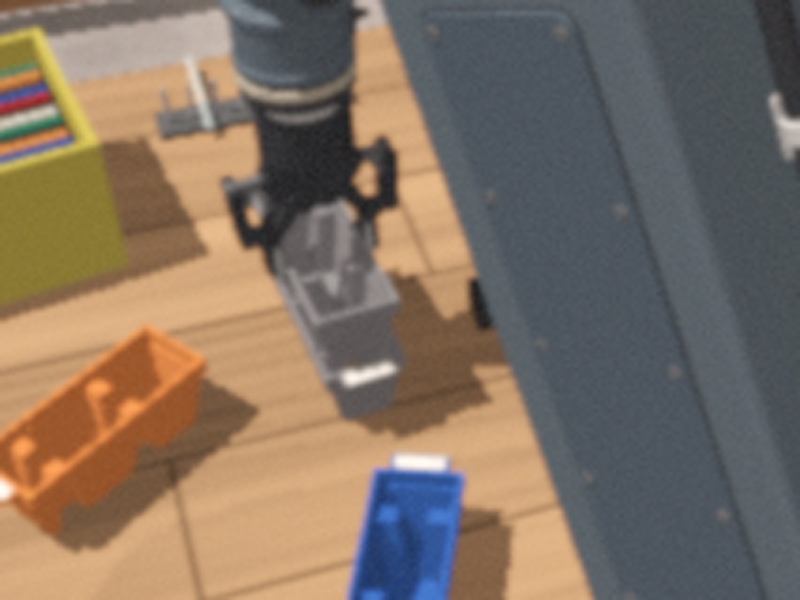

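Contact came at TCP z 172 with 21 N. That matches the ledges (about 171.5), not the rim (about 181). I'll relieve the force and let go.

Call:
send_rows:
  motion:
    - {"tx": 0,"ty": 0,"tz": -0.001,"twist": 0,"gripper": 1}
    - {"tx": 0,"ty": 0,"tz": -0.001,"twist": 0,"gripper": 0}
    - {"tx": 0,"ty": 0,"tz": -0.001,"twist": 0,"gripper": -1}
    - {"tx": 0,"ty": 0,"tz": -0.001,"twist": 0,"gripper": -1}
    - {"tx": 0,"ty": 0,"tz": -0.001,"twist": 0,"gripper": -1}
  grip_force: 20

```text
clock: 10.22
tool_pos: [486.1, 284.6, 173.3]
eef_rot: [0.143, -3.129, 0.001]
ft_force: [0.4, 0.5, 0.3]
grip_width: 85.3
```

```bash
python3 - <<'E'
from h import *
go(485.7,284.3,260,.09+np.pi)
save(inhand(),"w8")
E
```

```text
clock 10.22 q [ 0.528  0.404 -0.106  1.068  0.003  0.437] yaw -3.05 tilt [-0.009  -0.0013] pos [486.1 284.6 173.3] F [0.4 0.5 0.3] w 85.3
shift m [ 0.0012 -0.0003 -0.0867] twist 0.002
40 y [-32.6  35.3] ztop [42.2 42.8]
50 y [-32.5  35.3] ztop [42.2 42.9]
60 y [-32.6  35.3] ztop [42.2 43. ]
70 y [-32.6  35.4] ztop [42.5 43.1]
80 y [-32.5  35.3] ztop [42.5 43.2]
far end x 92.2 centre offset x 3.2 ztop [42.8 44.2]
```

View pics/w8.png

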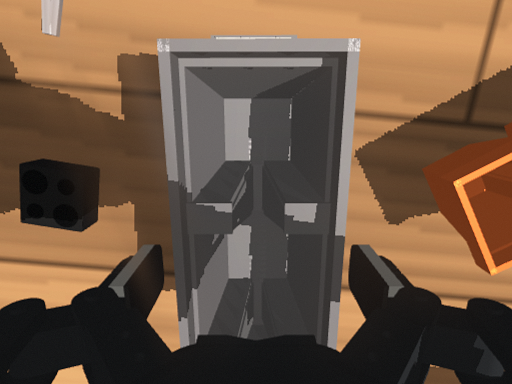

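The fingers are open on both sides with gaps at (163–175) and (340–350), and the bin hasn't moved. I'll retreat straight up, then swing clear to check.

Call:
send_rows:
  motion:
    - {"tx": 0,"ty": 0,"tz": -0.02,"twist": 0,"gripper": -1}
    - {"tx": 0,"ty": 0,"tz": -0.05,"twist": 0,"gripper": -1}
    - {"tx": 0,"ty": 0,"tz": -0.1,"twist": 0,"gripper": -1}
    - {"tx": 0,"ty": 0,"tz": -0.14,"twist": 0,"gripper": -1}
    - {"tx": 0,"ty": 0,"tz": -0.14,"twist": 0,"gripper": -1}

```text
clock: 10.9
tool_pos: [488.3, 285.3, 316.2]
eef_rot: [0.144, -3.134, -0.002]
ft_force: [0.1, 0.3, -1.0]
grip_width: 85.3
```

Call:
send_rows:
  motion:
    - {"tx": 0,"ty": -0.05,"tz": 0,"twist": 0,"gripper": -1}
    - {"tx": 0,"ty": -0.1,"tz": 0,"twist": 0,"gripper": -1}
    - {"tx": 0,"ty": -0.15,"tz": 0,"twist": 0,"gripper": -1}
    - {"tx": 0,"ty": -0.2,"tz": 0,"twist": 0,"gripper": -1}
    - {"tx": 0,"ty": -0.25,"tz": 0,"twist": 0,"gripper": -1}

```text
clock: 11.52
tool_pos: [510.8, 34.7, 314.9]
eef_rot: [0.144, -3.133, -0.002]
ft_force: [0.9, 0.5, 0.1]
grip_width: 85.4
```

Call:
send_rows:
  motion:
    - {"tx": 0,"ty": -0.05,"tz": 0,"twist": 0,"gripper": -1}
    - {"tx": 0,"ty": -0.1,"tz": 0,"twist": 0,"gripper": -1}
    - {"tx": 0,"ty": -0.15,"tz": 0,"twist": 0,"gripper": -1}
    - {"tx": 0,"ty": -0.15,"tz": 0,"twist": 0,"gripper": -1}

```text
clock: 12.02
tool_pos: [524.2, -117.4, 313.3]
eef_rot: [0.138, -3.131, -0.002]
ft_force: [0.5, 1.3, -0.0]
grip_width: 85.1
```

```bash
python3 - <<'E'
from h import *
go(485,282,260,.09+np.pi)
c=cam("top"); save(c,"t9")
bins(c,{"upper":(365,610,215,350)},115,145)
bins(c,{"short":(350,610,-360,-220)})
w=cloud(c); p=w[(w[...,0]>365)&(w[...,0]<610)&(w[...,1]>215)&(w[...,1]<350)&(w[...,2]>122)]
A=np.c_[p[:,:2]-[485,282],np.ones(len(p))]; print("plane slope",np.linalg.lstsq(A,p[:,2],rcond=None)[0].round(4),np.percentile(p[:,2],[5,50,95]).round(1))
p=w[(w[...,0]>360)&(w[...,0]<610)&(w[...,1]>225)&(w[...,1]<340)&(w[...,2]>60)&(w[...,2]<76)]
print("lower tab pts",len(p),np.median(p,0).round(1), p.min(0).round(1))
i=c["image"][:,:,::-1]; a=cv2.resize(i[110:230,140:300],(800,600),interpolation=cv2.INTER_CUBIC); cv2.imwrite("pics/t9b.png",a)
c=cam("side"); cv2.imwrite("pics/s9.png",cv2.resize(c["image"][130:250,110:270,::-1],(800,600),interpolation=cv2.INTER_CUBIC))
E
```

```text
clock 12.03 q [-0.22   0.296  0.097  1.38  -0.    -0.308] yaw -3.054 tilt [-0.0073  0.0011] pos [ 524.2 -117.4  313.3] F [ 0.5  1.3 -0. ] w 85.1
shift m [0.0037 0.4012 0.054 ] twist -0.002
upper 612 ctr [485.4 283.8] yaw -3.052 size 192.6 68.9 tab [580.7 294.9 130.4] 69 tabdist 95.9 zmed 126.0
short 0 ctr [nan nan] yaw nan size 0.0 0.0 tab [nan nan nan] 0 tabdist nan zmed nan
plane slope [ 7.600000e-03 -6.900000e-03  1.285162e+02] [122.9 129.  132.7]
lower tab pts 618 [466.3 280.5  65.9] [382.7 240.1  60.1]h.py:24: RuntimeWarning: invalid value encountered in divide
  e=[B[1]-B[0],B[2]-B[1]]; e=max(e,key=np.linalg.norm); e=e/np.linalg.norm(e)
  return _methods._mean(a, axis=axis, dtype=dtype,
  ret = ret.dtype.type(ret / rcount)
```

View pics/t9b.png

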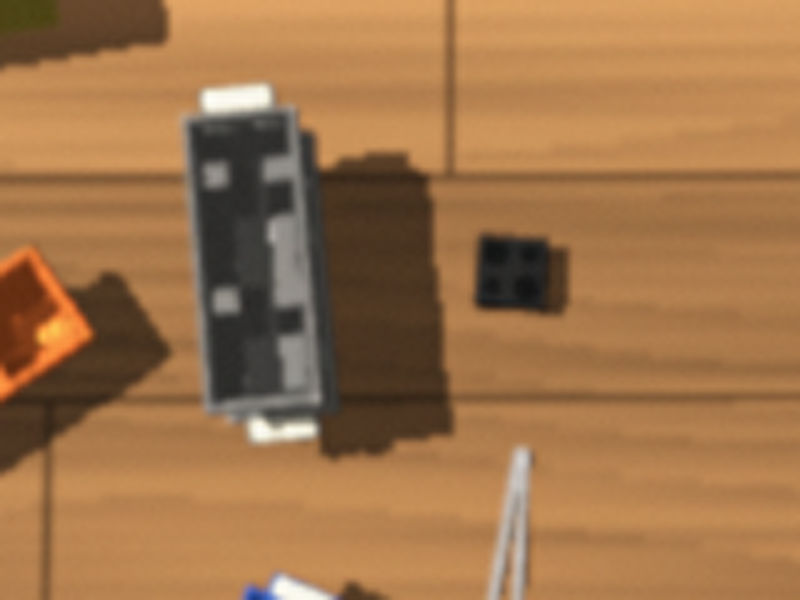

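View pics/s9.png

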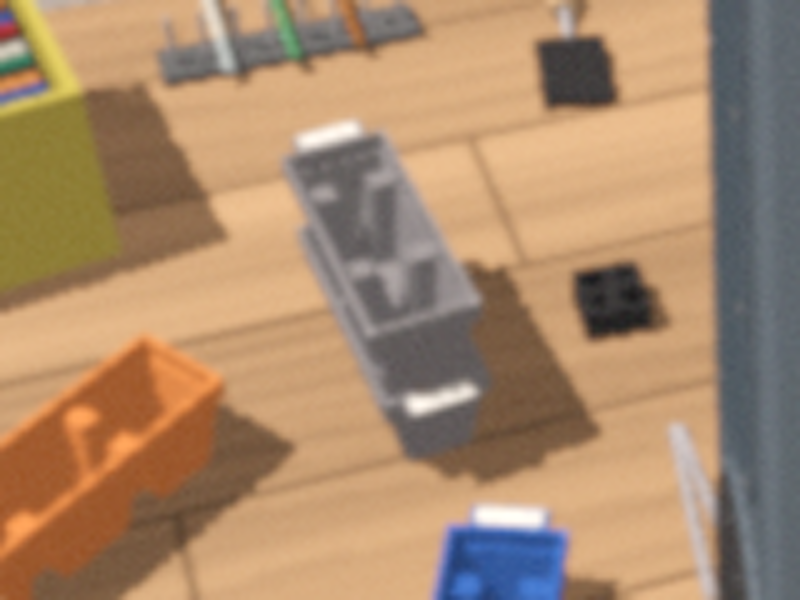

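```bash
python3 - <<'E'
from h import *
c=cam("top"); w=cloud(c); h=cv2.cvtColor(c["image"],cv2.COLOR_RGB2HSV); wh=(h[...,2]>185)&(h[...,1]<80)
p=w[wh&(w[...,0]>370)&(w[...,0]<405)&(w[...,1]>240)&(w[...,1]<310)]; print("lower tab",np.nanmedian(p,0),len(p),"(was 389.3 274.3)")
e=np.array([np.cos(.092),np.sin(.092)]); d=w[...,:2]-[485.4,283.8]; a=d@e; b=d@[-e[1],e[0]]
for n,m in (("far",a>86),("near",a<-84),("left",b>31.5),("right",b<-31.5)):
    m=m&(abs(a)<89)&(abs(b)<34)&(w[...,2]>100); print(n,np.percentile(w[m][:,2],[50,90]).round(1))
E
```

```text
lower tab [386.14496752 278.81603797  69.97616762] 42 (was 389.3 274.3)
far [129.  131.9]
near [129.2 131.7]
left [129.  131.2]
right [129.  132.1]
```

The lower tab seems to have moved a few mm, so I'll compare the before and after images directly.

```bash
python3 - <<'E'
from h import *
a=cv2.imread("pics/top0.png");b=cv2.imread("pics/t9.png")
s=lambda i:cv2.resize(i[175:210,175:220],None,fx=8,fy=8,interpolation=cv2.INTER_NEAREST)
cv2.imwrite("pics/cmp.png",np.hstack([s(a),s(b)]))
c=cam("top")
for i in(a,b):
    h=cv2.cvtColor(i,cv2.COLOR_BGR2HSV); m=((h[...,2]>170)&(h[...,1]<90)); m[:185]=0;m[210:]=0;m[:,:180]=0;m[:,215:]=0
    v,u=np.nonzero(m); print(len(u),u.min(),u.max(),v.min(),v.max(),ray(c,u.mean(),v.mean(),70).round(1))
E
```

```text
67 189 202 193 198 [388.6 275.5  70. ]
52 189 202 193 198 [386.  277.8  70. ]
```

View pics/cmp.png

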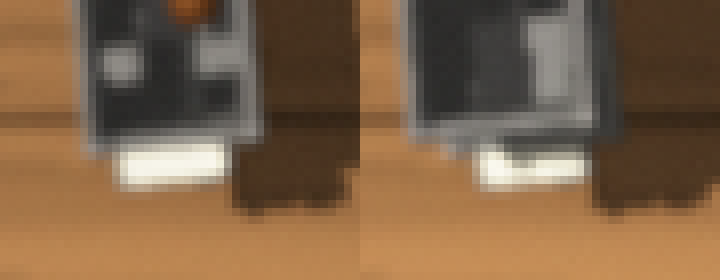

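The tab outline is at the same pixels as before (u 189–202, v 193–198). The apparent shift was the upper bin's shadow, so the marble bin hasn't moved. Handing in.

```bash
python3 -c "
from h import *
print(close_job())"
```

```text
the job is handed in; nothing more can be done
None
```

The long empty bin now sits on the marble bin, turned half round with the label tabs at opposite ends. It is released, the arm is clear, and I handed the job in at about 12 s of the 40 s allowed.

**Last checks:**
- **Height:** the upper rim is at about 130 mm, as expected for resting on the ledges. Contact came at ledge height with about 21 N.
- **Level:** all four sides of the rim are within 1 mm of each other in the top view.
- **Position:** the upper bin's centre is at (485.4, 283.8), against (485.4, 282.2) measured for the marble bin with the same camera beforehand.
- **Marble bin:** its tab covers the same pixels in the before and after pictures. An earlier check suggested a shift of up to 4.5 mm, but the pictures showed this was the upper bin's shadow.

**Not fully checked:**
- **Cameras:** the wrist and top cameras disagreed by about 2–3 mm. I used mostly the wrist camera, and the difference is within the play of the ledges.
- **Short bin:** the final check of it failed because it returned no points there; I take the arm to have been in the way. I never touched or lowered anything near it.

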